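# Turn the recipe leaf

## Robot

A 6-joint arm with a two-finger parallel gripper is mounted at the origin on the work surface. World frame = base frame: x ahead of the robot, y to its left, z up, the work surface at z = 0. Lengths are in m, angles in rad, forces in N, time in s.
With the tool pointing down it reaches from about 0.25 to 0.725 m from the base axis. Payload 4 kg.
Tool frame: the origin (TCP) lies midway between the tips of the shut fingers; the grasp point (between the pads) lies bot.pinch_z behind it (bot.pinch_z is the distance from the TCP to the grasp point, in m); z points along the fingers, y is the direction in which the jaws open and shut (so a half turn about z gives the same grasp; the last joint's range is limited). The gripper opens to 85 mm and grips with 20 to 120 N. Pads are 22 mm wide; open, the fingers measure 114 mm over their backs; the gripper's body (76 mm by 85 mm) begins 54 mm behind the grasp point. The pads swing forward as they close: fully open they stand 13 mm farther back than shut.
Start: joints at [1.147, 0.241, 0.005, 1.335, 0, 1.571], TCP at [0.206, 0.456, 0.2] pointing down, gripper open.
Joint ranges: [-2.72, 2.72], [-1.05, 1.87], [-1.09, 1.28], [-1.99, 2.15], [-1.42, 1.44], [-3.14, 3.14]. Speed limits (rad/s): [2.79, 2.79, 3.14, 3.14, 3.14, 3.14].

## Interface

Orientations are given as a unit quaternion [x, y, z, w].
In Python, from workcell import bot gives the robot as it stands. The module is installed in compiled form; this text tells all that it offers.
- The arm moves only by the tool move_arm, never from a script. Its argument "series" is a list that holds one entry, the list of rows, each a list of 7 numbers: the shift along the world's x, y, z in cm, then the turn, a rotation vector about the world's x, y, z in degrees, then the opening, from 0 (shut) to 1 (fully open). A call has exactly 5 rows; each row shifts and turns the pose as measured when the row begins; what a row does not reach is not made up. A row lasts 1/10 s, in which the tool goes at most 50 mm and 8.59 degrees, less where a joint would pass 70% of its speed; a pose out of reach is approached as far as the arm can. A call with a gripper value outside its range is refused whole. The fingers move at their own pace and stop on an object; the grip force is fixed at half the most. Time passes only in rows, so rows that do not move let the fingers close, or fill a call up. It gives the time, the measured TCP pose, the force and the opening at its end, in the units of the state.
- bot.get_obs(): the state, without advancing time (a new reading comes with each control period).
- bot.camera(name): name is "side" or "top" or "wrist"; returns (picture, depth): 480x640x3 uint8, red, green, blue; 480x640 float32, m along the optical axis (not along the pixel's ray), 0 where there is no reading.
- bot.camera_info(name): a dict with "vfov" (degrees; the focal length in pixels is half the picture's height over the tangent of half this angle, whatever the lens; pixels are square), "cx", "cy" (the principal point, pixels), "cam_to_world" (4x4, takes a point from camera to world coordinates); the wrist camera has in their place "tool_from_camera" (4x4, takes a point from camera to tool coordinates, whose origin is the TCP and whose axes are the flange's). Camera axes: x right, y down, z forward; pixel columns grow to the right and rows downward; lengths in m; the calibration is good to about 2 mm. A picture is of the moment at which its call begins: read the wrist's pose just before it. camera_info takes no time and is no camera call.
- bot.job_done(): hands the job in, once; it reports no verdict.
Trained networks look in the newest picture that a camera, given by its name, has taken for a name from the list of things; names that differ only in an ending like _2 or _b are one class to them, and where a whole thing is asked for, a point or a joint stands for the part that bears it (a point fixed in the world has none). Each returns a list of dicts, best first, with "confidence" (0 to 1); they miss things now and then, are a little off and sometimes report something else, mostly with a low value. They report only what shows in the picture. A call takes as long as a camera call.
- bot.find_in(camera, target): "at" ([x, y, z] in m, in world coordinates, good to about 4 mm: the middle of the surface that is visible of it).
The state is a dict: "clock": time; "joint_pos": joint angles; "joint_vel": joint speeds; "tau": joint torques, N m; "eef_pos": TCP position; "tool_rot": TCP orientation; "ft_force": force on the tool from outside, world axes, zero at the start; "ft_torque": the same for the moment, N m; "grip_width": finger opening in m.
Only numpy, scipy, OpenCV 4.12 (cv2) and the standard library are available. Lean on these libraries where they do the work, as an engineer would, in place of code of your own. Each camera call takes 0.05 s, during which the arm holds its last target.

## Task

Turn the raised leaf of the blue recipe stand over its spine with the outside of the fingers, and press it down gently so that it ends lying flat on the other side. Only push and press it: do not slam it or take the leaf between the fingers. Leave the orange leaf and everything else on the worktop where it is.

Things in the scene. Friction and masses are not known exactly. Their poses are not given: they have to be found in the camera images.
- blue_spine (a point): middle of the hinge line (the ring spine) of the blue-leaved recipe stand (the one to turn), 25 mm above the worktop. The stand is a fixed wooden board, 130 mm along the spine, 270 mm across it, 18 mm thick, with a 4 mm thick cream page on either side of the spine, so 22 mm to the top of the page. x runs along the spine, y points from the side where the leaf starts to the other side, z is up
- blue_leaf (a joint): angle of the blue leaf about the spine: 0 is flat on the page on the spine's -y side, pi/2 upright, pi flat on the page on the +y side. It starts half raised, 0.65 to 1.25 rad. The stiff hinge holds the leaf wherever it is left, flat or raised (about 0.13 N m, so some 1 N at the free edge turns it; stops at 0 and pi, where the page gives about 1 mm under a 10 N press)
- blue_leaf_mid (a point): middle of the blue leaf, a rigid panel 110 mm along the spine (55 mm to either side of this point), 4 mm thick, reaching 120 mm from the hinge line to its free edge, with a cream picture patch on each face; 60 to 130 g. This point lies 60 mm from the hinge line, half-way through the thickness. Its x lies along the spine, its y from the free edge towards the spine, its z square to the leaf (up when the joint is 0)
- blue_leaf_edge (a point): middle of the blue leaf's free edge, 120 mm from the hinge line; same axes as blue_leaf_mid
- orange_spine (a point): middle of the hinge line (the ring spine) of the orange-leaved recipe stand (to be left alone), 25 mm above the worktop. The stand is a fixed wooden board, 130 mm along the spine, 270 mm across it, 18 mm thick, with a 4 mm thick cream page on either side of the spine, so 22 mm to the top of the page. x runs along the spine, y points from the side where the leaf starts to the other side, z is up
- orange_leaf (a joint): angle of the orange leaf about the spine: 0 is flat on the page on the spine's -y side, pi/2 upright, pi flat on the page on the +y side. It starts half raised, 0.65 to 1.25 rad. The stiff hinge holds the leaf wherever it is left, flat or raised (about 0.13 N m, so some 1 N at the free edge turns it; stops at 0 and pi, where the page gives about 1 mm under a 10 N press)
- orange_leaf_mid (a point): middle of the orange leaf, a rigid panel 110 mm along the spine (55 mm to either side of this point), 4 mm thick, reaching 120 mm from the hinge line to its free edge, with a cream picture patch on each face; 60 to 130 g. This point lies 60 mm from the hinge line, half-way through the thickness. Its x lies along the spine, its y from the free edge towards the spine, its z square to the leaf (up when the joint is 0)
- spice_jar: amber glass spice jar with black cap, 42 mm across, 95 mm tall; loose, to be left alone. Origin at the centre of its underside
- timer: white round kitchen timer, 64 mm across, 42 mm tall; loose, to be left alone. Origin at the centre of its underside
- ramekin: small white ramekin, 76 mm across, 45 mm tall; loose, to be left alone. Origin at the centre of its underside
- spatula: spatula with dark wooden handle, lying flat along its own x axis; loose, to be left alone. Origin at its underside, near mid-length
- cutter: round steel dough cutter, 60 mm across, 50 mm tall; loose, to be left alone. Origin at the centre of its underside

How it is judged:
By the outcome, as a careful person would: the job done as asked, in the order asked, and still so for the second after the job is handed in, with the robot touching nothing.
It also fails if it takes over 48 s, if anything falls off the work surface, if the arm or the gripper's body presses on something with over 40 N, if the wrist force passes 120 N, or if a joint passes its speed limit or range.

## Working session

There is one attempt and no reset: what is moved stays moved. The work goes in short steps, Python scripts to look and compute and a tool call to move; the robot and the scene stay as the last step left them, time stands still between calls to the robot, and variables do not carry over. Pictures are saved under pics/ and viewed, and the job is handed in when it is done.

Besides the shell and the picture viewer there is one more tool, called after "Request:" as a command line: name --argument value ..., lists and objects as JSON in quotes. move_arm: Moves the arm, as the interface text tells. Its arguments: {"type":"object","properties":{"series":{"type":"array","items":{"type":"array","items":{"type":"array","items":{"type":"number"}}}}},"required":["series"]}

```bash
mkdir -p pics; cat > h.py <<'E'
import numpy as np, cv2
from workcell import bot
from scipy.spatial.transform import Rotation as R
def world(name,d,info=None):
    i=bot.camera_info(name); f=d.shape[0]/2/np.tan(np.radians(i["vfov"])/2)
    v,u=np.mgrid[:d.shape[0],:d.shape[1]]
    p=np.stack([(u-i["cx"])*d/f,(v-i["cy"])*d/f,d],-1)
    T=np.array(i["cam_to_world"]); return p@T[:3,:3].T+T[:3,3]
E
python3 - <<'E'
from h import *
o=bot.get_obs(); print({k:np.round(v,3) for k,v in o.items()}, bot.pinch_z)
for n in("top","side"):
    p,d=bot.camera(n); cv2.imwrite(f"pics/{n}0.png",p[:,:,::-1]); np.save(n+"0.npy",d); np.save(n+"0c.npy",p)
    for t in ["blue_spine","blue_leaf","blue_leaf_mid","blue_leaf_edge","orange_leaf","spice_jar","timer","ramekin","spatula","cutter"]:
        try: print(n,t,[(np.round(x["at"],3),round(x["confidence"],2)) for x in bot.find_in(n,t)[:2]])
        except Exception as e: print(n,t,e)
E
```

```text
{'clock': np.float64(0.0), 'joint_pos': array([1.147, 0.241, 0.004, 1.335, 0.   , 1.571]), 'joint_vel': array([ 0.   ,  0.   , -0.001,  0.001,  0.002, -0.001]), 'tau': array([ 1.0000e-03, -3.7231e+01,  2.5241e+01,  1.7000e-02,  0.0000e+00,
       -0.0000e+00]), 'eef_pos': array([0.205, 0.455, 0.199]), 'tool_rot': array([ 0.21 ,  0.978, -0.001, -0.   ]), 'ft_force': array([-0.01 , -0.957,  0.056]), 'ft_torque': array([-0.066,  0.018, -0.019]), 'grip_width': np.float64(0.085)} 0.0187
top blue_spine [(array([0.557, 0.19 , 0.028]), 0.75)]
top blue_leaf [(array([0.537, 0.15 , 0.072]), 0.6)]
top blue_leaf_mid [(array([ 0.543, -0.237,  0.077]), 0.73), (array([0.535, 0.151, 0.07 ]), 0.71)]
top blue_leaf_edge [(array([0.532, 0.153, 0.071]), 0.97)]
top orange_leaf [(array([ 0.549, -0.235,  0.079]), 0.59)]
top spice_jar [(array([0.765, 0.015, 0.087]), 0.5)]
top timer [(array([0.406, 0.006, 0.029]), 0.57)]
top ramekin [(array([0.378, 0.545, 0.009]), 0.92), (array([ 0.55 , -0.235,  0.081]), 0.41)]
top spatula [(array([ 0.546, -0.238,  0.077]), 0.65), (array([ 0.615, -0.481,  0.004]), 0.63)]
top cutter [(array([0.565, 0.498, 0.049]), 0.85), (array([ 0.55 , -0.198,  0.016]), 0.4)]
side blue_spine [(array([0.547, 0.158, 0.016]), 0.94), (array([0.764, 0.002, 0.064]), 0.32)]
side blue_leaf [(array([0.525, 0.139, 0.091]), 0.71)]
side blue_leaf_mid [(array([0.527, 0.136, 0.088]), 0.8)]
side blue_leaf_edge [(array([0.521, 0.137, 0.09 ]), 0.66)]
side orange_leaf [(array([ 0.546, -0.242,  0.087]), 0.56)]
side spice_jar []
side timer [(array([ 0.396, -0.007,  0.028]), 0.8)]
side ramekin [(array([0.379, 0.548, 0.025]), 0.87)]
side spatula [(array([ 0.611, -0.489,  0.002]), 0.76), (array([0.554, 0.485, 0.043]), 0.48)]
side cutter [(array([0.555, 0.484, 0.045]), 0.81), (array([ 0.398, -0.005,  0.03 ]), 0.58)]
```

View pics/top0.png

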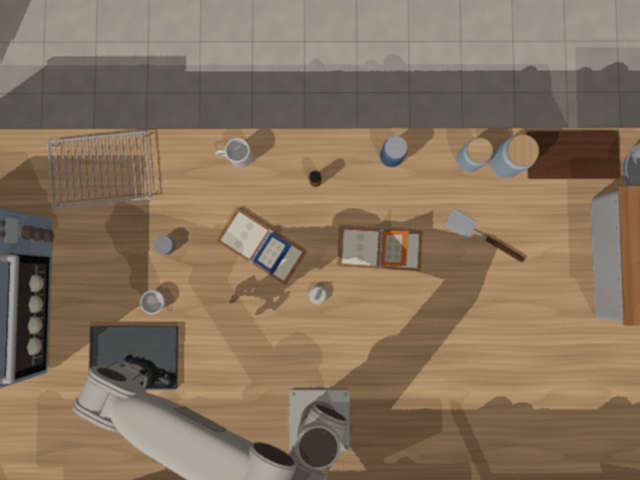

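View pics/side0.png

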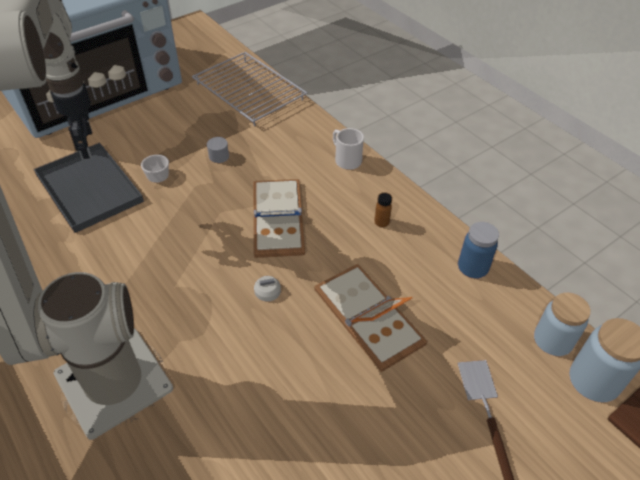

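```bash
python3 - <<'E'
from h import *
for n in("top","side"):
    d=np.load(n+"0.npy"); c=np.load(n+"0c.npy"); w=world(n,d)
    hsv=cv2.cvtColor(c,cv2.COLOR_RGB2HSV)
    m=(hsv[...,0]>95)&(hsv[...,0]<130)&(hsv[...,1]>90)&(d>0)&(w[...,2]>0.03)&(w[...,1]>-.1)&(w[...,1]<.4)
    m=cv2.erode(m.astype(np.uint8),np.ones((3,3)))>0
    P=w[m]; print(n,len(P),P.min(0),P.max(0))
    ctr=P.mean(0); U,S,V=np.linalg.svd(P-ctr,full_matrices=False); nrm=V[2]*np.sign(V[2][2]); print(ctr,nrm,S/np.sqrt(len(P)))
    h=np.cross([0,0,1],nrm); h/=np.linalg.norm(h); print("hinge dir",h,"tilt",np.arccos(nrm[2]))
    u=np.cross(nrm,h); q=(P-ctr)@np.c_[h,u]; print(np.percentile(q,[0.5,99.5],axis=0),"u",u)
    print("T",np.round(np.array(bot.camera_info(n)["cam_to_world"]),2).tolist())
E
```

```text
top 36 [0.47663726 0.09332763 0.03276048] [0.59428063 0.2037249  0.11112327]
[0.53035558 0.11854128 0.09601723] [0.36492411 0.58757404 0.7222099 ] [0.03399853 0.02584575 0.00324855]
hinge dir [-0.84949568  0.52759557  0.        ] tilt 0.7638043127003252
[[-0.03733193 -0.0884432 ]
 [ 0.05936519  0.01615889]] u [-0.38103474 -0.61351419  0.69167396]
T [[-0.0, -1.0, 0.07, 0.45], [-1.0, 0.0, 0.0, -0.02], [-0.0, -0.07, -1.0, 1.87], [0.0, 0.0, 0.0, 1.0]]
side 1 [0.55324726 0.09438758 0.10238738] [0.55324726 0.09438758 0.10238738]Traceback (most recent call last):
  File "<stdin>", line 8, in <module>
IndexError: index 2 is out of bounds for axis 0 with size 1
```

```bash
python3 - <<'E'
from h import *
n="top"; d=np.load(n+"0.npy"); c=np.load(n+"0c.npy"); w=world(n,d)
cv2.imwrite("pics/crop1.png",cv2.resize(c[195:300,205:335,::-1],None,fx=6,fy=5.7,interpolation=cv2.INTER_CUBIC)[:600,:800])
reg=(w[...,0]>.38)&(w[...,0]<.72)&(w[...,1]>.03)&(w[...,1]<.36)
tb=w[reg&(w[...,2]<.01)][:,2]; print("table z",np.median(tb))
b=reg&(w[...,2]>.012)
lab,L,st,ce=cv2.connectedComponentsWithStats(b.astype(np.uint8))
k=1+np.argmax(st[1:,4]); P=w[L==k]
for zz in [(0.012,.2),(0.012,.028)]:
    Q=P[(P[:,2]>zz[0])&(P[:,2]<zz[1])]
    r=cv2.minAreaRect((Q[:,:2]*1000).astype(np.float32)); print(r,len(Q)); box=cv2.boxPoints(r); print(box.round())
# leaf
a=np.radians(r[2]); 
Q=P[P[:,2]>.045]; ctr=Q.mean(0); U,S,V=np.linalg.svd(Q-ctr,full_matrices=False); nrm=V[2]*np.sign(V[2][2]); print(len(Q),ctr,nrm,S/np.sqrt(len(Q)),"tilt",np.arccos(nrm[2]), Q[:,2].max())
h=np.cross([0,0,1],nrm);print(h/np.linalg.norm(h))
E
```

```text
table z 7.199238829858068e-05
((561.0941772460938, 188.44204711914062), (269.7657470703125, 130.02432250976562), 57.42932891845703) 3161
[[434. 110.]
 [543.  40.]
 [688. 267.]
 [579. 337.]]
((561.0941772460938, 188.44204711914062), (269.7657470703125, 130.02432250976562), 57.42932891845703) 2076
[[434. 110.]
 [543.  40.]
 [688. 267.]
 [579. 337.]]
724 [0.53164623 0.14244925 0.07787555] [0.35817595 0.55954307 0.74740989] [0.03175513 0.02803177 0.00294605] tilt 0.7266414814539368 0.11507526748772823
[-0.84222466  0.53912672  0.        ]
```

View pics/crop1.png

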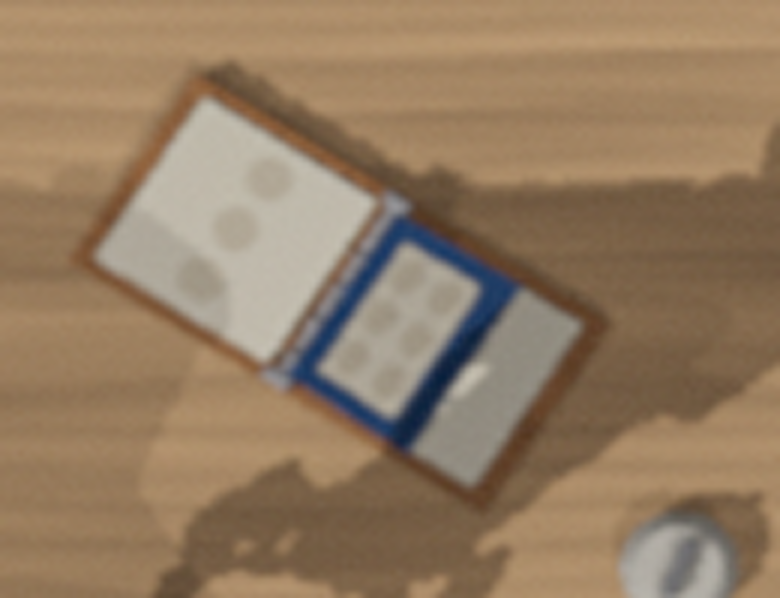

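Request:
move_arm --series '[[[2.5,-3.5,0,0,0,-4,0],[3,-4,0,0,0,-4,0],[3,-4,0,0,0,0,0],[3,-4,0,0,0,0,0],[3,-4,0,0,0,0,0]]]'

```text
clock: 1.6
eef_pos: [0.3499, 0.2619, 0.1993]
tool_rot: [0.274, 0.962, 0.002, 0.0]
ft_force: [1.2, 0.4, 0.2]
grip_width: 0.012
```

Request:
move_arm --series '[[[2.8,-3.7,0,0,0,0,0],[2.8,-3.7,0,0,0,0,0],[2.8,-3.7,0,0,0,0,0],[2.8,-3.7,0,0,0,0,0],[2.8,-3.7,0,0,0,-0.8,0]]]'

```text
clock: 2.1
eef_pos: [0.4948, 0.0681, 0.2007]
tool_rot: [0.281, 0.96, 0.003, 0.002]
ft_force: [1.3, 0.8, -0.2]
grip_width: 0.0001
```

```bash
cat > st.py <<'E'
from h import *
C=np.array([.561,.188]); Y=np.array([.538,.843]); X=np.array([.843,-.538])
o=bot.get_obs(); p=o["eef_pos"]; print("t",round(o["clock"],2),"p",p.round(4),"x_st",round((p[:2]-C)@X,4),"s",round((p[:2]-C)@Y,4),"z",p[2].round(4),"ft",np.round(o["ft_force"],1),"f.Y",round(o["ft_force"][:2]@Y,2),"g",o["grip_width"].round(4))
E
python3 st.py; python3 - <<'E'
from h import *
p,d=bot.camera("wrist"); cv2.imwrite("pics/w1.png",p[:,:,::-1])
E
```

```text
Traceback (most recent call last):
  File "st.py", line 3, in <module>
    o=bot.get_obs(); p=o["eef_pos"]; print("t",round(o["clock"],2),"p",p.round(4),"x_st",round((p[:2]-C)@X,4),"s",round((p[:2]-C)@Y,4),"z",p[2].round(4),"ft",np.round(o["ft_force"],1),"f.Y",round(o["ft_force"][:2]@Y,2),"g",o["grip_width"].round(4))
                                                                                                                                                                                                                               ^^^^^^^^^^^^^^^^^^^^^
AttributeError: 'float' object has no attribute 'round'
```

View pics/w1.png

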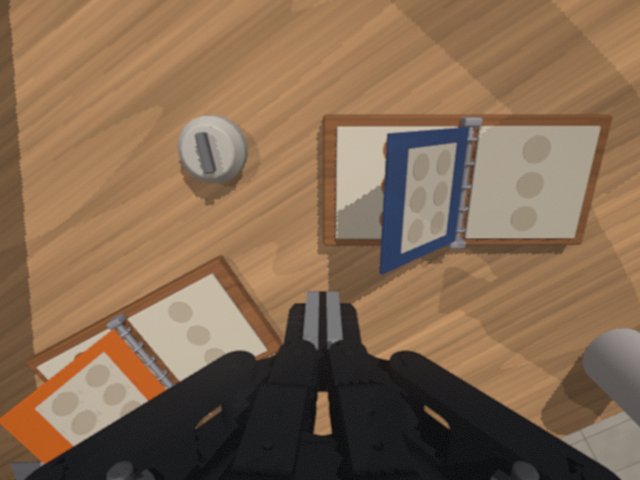

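```bash
sed -i 's/o\["grip_width"\].round(4)/round(o["grip_width"],4)/' st.py; python3 st.py; python3 - <<'E'
from h import *
o=bot.get_obs(); p,d=bot.camera("wrist"); i=bot.camera_info("wrist"); f=240/np.tan(np.radians(i["vfov"])/2)
T=np.array(i["tool_from_camera"]); v,u=np.mgrid[:480,:640]
q=np.stack([(u-i["cx"])*d/f,(v-i["cy"])*d/f,d],-1)@T[:3,:3].T+T[:3,3]
w=q@R.from_quat(o["tool_rot"]).as_matrix().T+o["eef_pos"]
C=np.array([.561,.188]); Y=np.array([.538,.843]); X=np.array([.843,-.538])
a=(w[...,:2]-C)@X; s=(w[...,:2]-C)@Y; z=w[...,2]
m=(abs(a)<.08)&(s>-.13)&(s<.02)&(z>.032)&(z<.14)&(d>0)&(u>370)&(u<470)&(v<280)
Q=np.c_[a,s,z][m]; print(len(Q)); c=Q.mean(0); V=np.linalg.svd(Q-c,full_matrices=False)[2]; n=V[2]*np.sign(V[2][2]); print(c,n,"ang",np.arctan2(n[1],n[2]))
print(np.percentile(Q,[.5,99.5],axis=0))
b=(z>.017)&(z<.026)&(abs(a)<.1)&(abs(s)<.16)&(u>300)&(v<260)
print(cv2.minAreaRect((np.c_[a,s][b]*1000).astype(np.float32)))
t=(d>0)&(abs(u-323)<14)&(v>290)&(v<345); print("finger",np.percentile(q[t],[2,98],axis=0))
E
```

```text
t 2.15 p [0.4993 0.0623 0.2004] x_st 0.0156 s -0.1392 z 0.2004 ft [ 5.3 -3.6  0.3] f.Y -0.18 g 0.0001Traceback (most recent call last):
  File "<stdin>", line 9, in <module>
IndexError: boolean index did not match indexed array along axis 1; size of axis is 1920 but size of corresponding boolean axis is 640
```

```bash
cat > leaf.py <<'E'
from h import *
o=bot.get_obs(); p,d=bot.camera("wrist"); i=bot.camera_info("wrist"); f=240/np.tan(np.radians(i["vfov"])/2)
T=np.array(i["tool_from_camera"]); v,u=np.mgrid[:480,:640]
q=np.stack([(u-i["cx"])*d/f,(v-i["cy"])*d/f,d],-1)@T[:3,:3].T+T[:3,3]
w=q@R.from_quat(o["tool_rot"]).as_matrix().T+o["eef_pos"]
C=np.array([.561,.188]); Y=np.array([.538,.843]); X=np.array([.843,-.538])
a=(w[...,:2]-C)@X; s=(w[...,:2]-C)@Y; z=w[...,2]
A=np.dstack([a,s,z])
m=(abs(a)<.08)&(s>-.13)&(s<.02)&(z>.032)&(z<.14)&(d>0)&(u>370)&(u<470)&(v<280)
Q=A[m]; print(len(Q)); c=Q.mean(0); V=np.linalg.svd(Q-c,full_matrices=False)[2]; n=V[2]*np.sign(V[2][2]); print(c,n,"ang",np.arctan2(n[1],n[2]))
print(np.percentile(Q,[.5,99.5],axis=0))
b=(z>.017)&(z<.026)&(abs(a)<.1)&(abs(s)<.16)&(u>300)&(v<260)
print(cv2.minAreaRect((A[b][:,:2]*1000).astype(np.float32)))
t=(d>0)&(abs(u-323)<20)&(v>280)&(v<345)&(d<.3); print("finger",np.percentile(q[t],[2,98],axis=0))
E
python3 leaf.py
```

```text
10052
[-0.00496258 -0.05344611  0.0757817 ] [-0.00188918  0.66201821  0.74948537] ang 0.723509925014893
[[-0.05611814 -0.09058679  0.032398  ]
 [ 0.05270313 -0.00495901  0.10705114]]
((-1.613800048828125, -0.7229156494140625), (269.36187744140625, 129.17654418945312), 89.97077941894531)
finger [[ 0.00613985 -0.00709752 -0.07310717]
 [ 0.01131696  0.00661325 -0.03665404]]
```

Request:
move_arm --series '[[[-1.3,0.8,0,0,0,0,0],[0,0,-3.5,0,0,0,0],[0,0,-3.5,0,0,0,0],[0,0,-3.0,0,0,0,0],[0,0,-2,0,0,0,0]]]'

```text
clock: 2.75
eef_pos: [0.4772, 0.0838, 0.0812]
tool_rot: [0.279, 0.96, 0.006, 0.004]
ft_force: [0.9, -0.3, -0.5]
grip_width: -0.0
```

```bash
python3 st.py
```

```text
t 2.75 p [0.4772 0.0838 0.0812] x_st -0.0146 s -0.1329 z 0.0812 ft [ 0.9 -0.3 -0.5] f.Y 0.19 g -0.0
```

Request:
move_arm --series '[[[1.0,-0.6,0,0,0,0,0],[0.5,0.8,0,0,0,0,0],[0.5,0.8,0,0,0,0,0],[0.5,0.8,0,0,0,0,0],[0.5,0.8,0,0,0,0,0]]]'

```text
clock: 3.25
eef_pos: [0.5051, 0.1169, 0.0833]
tool_rot: [0.275, 0.962, 0.007, 0.004]
ft_force: [0.3, -0.3, 0.5]
grip_width: 0.0002
```

```bash
python3 st.py
```

```text
t 3.25 p [0.5051 0.1169 0.0833] x_st -0.0088 s -0.09 z 0.0833 ft [ 0.3 -0.3  0.5] f.Y -0.07 g 0.0002
```

Request:
move_arm --series '[[[0.5,0.8,0.3,0,0,0,0],[0.4,0.6,0.3,0,0,0,0],[0.4,0.6,0.3,0,0,0,0],[0.4,0.6,0.3,0,0,0,0],[0.4,0.6,0.3,0,0,0,0]]]'

```text
clock: 3.75
eef_pos: [0.5296, 0.1531, 0.101]
tool_rot: [0.274, 0.962, 0.007, 0.005]
ft_force: [-0.1, -0.0, 0.8]
grip_width: 0.0
```

```bash
python3 st.py;python3 - <<'E'
from h import *
p,d=bot.camera("side"); cv2.imwrite("pics/s2.png",cv2.resize(p[120:320,150:420,::-1],None,fx=2.9,fy=2.9))
E
```

```text
t 3.75 p [0.5296 0.1531 0.101 ] x_st -0.0076 s -0.0463 z 0.101 ft [-0.1 -0.   0.8] f.Y -0.1 g 0.0
```

View pics/s2.png

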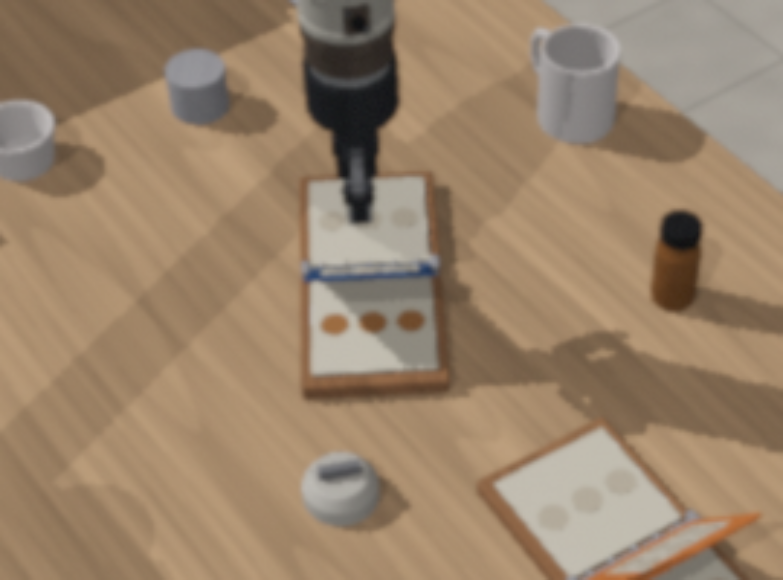

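```bash
python3 leaf.py; python3 - <<'E'
from h import *
p,d=bot.camera("wrist"); cv2.imwrite("pics/w3.png",p[:,:,::-1])
o=bot.get_obs(); i=bot.camera_info("side"); T=np.linalg.inv(np.array(i["cam_to_world"])); f=240/np.tan(np.radians(i["vfov"])/2)
C=np.array([.561,.188]); Y=np.array([.538,.843])
for P in [o["eef_pos"],np.r_[C,.025],np.r_[C-.09*Y,.104],np.r_[C,.145]]:
    c=T@np.r_[P,1]; u=f*c[0]/c[2]+i["cx"]; v=f*c[1]/c[2]+i["cy"]; print(P.round(3),(u,v),((u-150)*2.9,(v-120)*2.9))
E
```

```text
1104
[-0.02311937 -0.00775541  0.03509441] [0.00787955 0.50504571 0.86305663] ang 0.5294530956081166
[[-0.06274638 -0.01366275  0.03203665]
 [ 0.02809589  0.00449555  0.04065018]]
((-23.456775665283203, 37.397037506103516), (85.85790252685547, 192.8944091796875), 0.15130534768104553)
finger [[-0.03151135 -0.01054146 -0.0729539 ]
 [ 0.01127643  0.01111567  0.04423691]]
[0.53  0.153 0.101] (np.float64(274.7898162754324), np.float64(203.92822217173028)) (np.float64(361.89046719875387), np.float64(243.39184429801782))
[0.561 0.188 0.025] (np.float64(278.311915545665), np.float64(211.6026158875959)) (np.float64(372.1045550824285), np.float64(265.6475860740281))
[0.513 0.112 0.104] (np.float64(278.3673144120253), np.float64(215.4183055287529)) (np.float64(372.2652117948733), np.float64(276.71308603338343))
[0.561 0.188 0.145] (np.float64(276.49819693151045), np.float64(178.24547563170483)) (np.float64(366.8447711013803), np.float64(168.91187933194402))
```

View pics/w3.png

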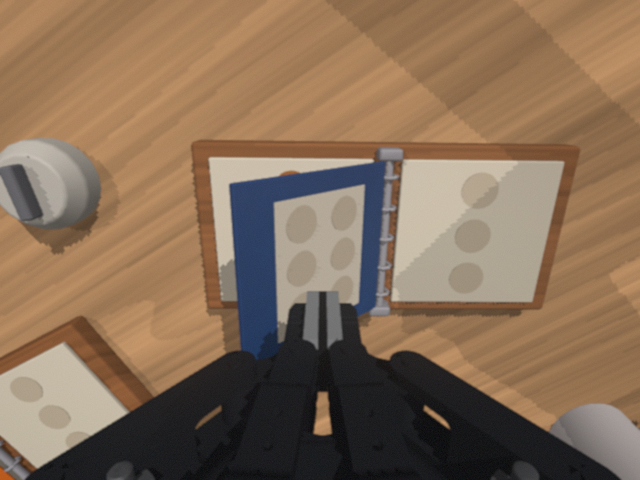

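```bash
python3 st.py; python3 - <<'E'
from h import *
o=bot.get_obs(); p,d=bot.camera("wrist"); i=bot.camera_info("wrist"); f=240/np.tan(np.radians(i["vfov"])/2)
T=np.array(i["tool_from_camera"]); print(T.round(3),i["cx"],i["cy"],f)
v,u=np.mgrid[:480,:640]
q=np.stack([(u-i["cx"])*d/f,(v-i["cy"])*d/f,d],-1)@T[:3,:3].T+T[:3,3]
for vv in range(280,350,6): print(vv,q[vv,315].round(4),q[vv,332].round(4),d[vv,315])
c=np.linalg.inv(T)@[0,0,0,1]; print("TCP px",f*c[0]/c[2]+i["cx"],f*c[1]/c[2]+i["cy"],c)
p,d=bot.camera("side"); w=world("side",d)
m=np.zeros((480,640),bool); m[150:210,255:295]=1
C=np.array([.561,.188]); Y=np.array([.538,.843])
X=np.array([.843,-.538])
for v in range(176,212,2): print(v,[tuple(np.round([(w[v,u][:2]-C)@X,(w[v,u][:2]-C)@Y,w[v,u,2]],3)) for u in(270,274,278)])
cv2.imwrite("pics/s3.png",cv2.resize(p[150:230,230:330,::-1],None,fx=7,fy=7,interpolation=cv2.INTER_CUBIC))
E
```

```text
t 3.9 p [0.5296 0.153  0.1009] x_st -0.0076 s -0.0464 z 0.1009 ft [-0.5 -0.2  0.2] f.Y -0.43 g 0.0001
[[ 0.    -0.944 -0.329  0.084]
 [ 1.     0.    -0.    -0.001]
 [ 0.    -0.329  0.944 -0.175]
 [ 0.     0.     0.     1.   ]] 322.26155370527545 233.44589533970546 369.63889837361177
280 [-0.0158 -0.0051  0.0267] [-0.0209  0.0055  0.037 ] 0.22312817
286 [-0.0207 -0.0052  0.0284] [-0.0254  0.0055  0.0374] 0.22635522
292 [ 0.0101 -0.0037 -0.0368] [ 0.0102  0.0034 -0.0369] 0.15469198
298 [ 0.0104 -0.0036 -0.0423] [ 0.0104  0.0032 -0.0424] 0.14938506
304 [ 0.0105 -0.0035 -0.0472] [ 0.0099  0.0031 -0.0462] 0.1447104
310 [ 0.0102 -0.0035 -0.0512] [ 0.0102  0.003  -0.0512] 0.14108904
316 [ 0.0104 -0.0034 -0.0559] [ 0.0099  0.0029 -0.055 ] 0.1365601
322 [ 0.0107 -0.0033 -0.0603] [ 0.0108  0.0028 -0.0604] 0.13222982
328 [ 0.0101 -0.0032 -0.0632] [ 0.0104  0.0027 -0.0636] 0.12973931
334 [ 0.0103 -0.0032 -0.067 ] [ 0.0097  0.0027 -0.0661] 0.12614195
340 [ 0.0096 -0.0031 -0.0695] [ 0.0095  0.0026 -0.0693] 0.12396211
346 [ 0.0112 -0.003  -0.0749] [ 0.0116  0.0024 -0.0755] 0.11838297
TCP px 323.611
[... 2709 characters left out ...]
np.float64(0.032), np.float64(0.023)), (np.float64(-0.011), np.float64(0.031), np.float64(0.023)), (np.float64(0.0), np.float64(0.032), np.float64(0.022))]
206 [(np.float64(-0.022), np.float64(0.028), np.float64(0.02)), (np.float64(-0.011), np.float64(0.027), np.float64(0.019)), (np.float64(-0.0), np.float64(0.02), np.float64(0.026))]
208 [(np.float64(-0.022), np.float64(0.02), np.float64(0.02)), (np.float64(-0.011), np.float64(0.02), np.float64(0.02)), (np.float64(-0.0), np.float64(0.014), np.float64(0.024))]
210 [(np.float64(-0.022), np.float64(0.012), np.float64(0.021)), (np.float64(-0.011), np.float64(0.008), np.float64(0.023)), (np.float64(-0.001), np.float64(0.012), np.float64(0.019))]
```

View pics/s3.png

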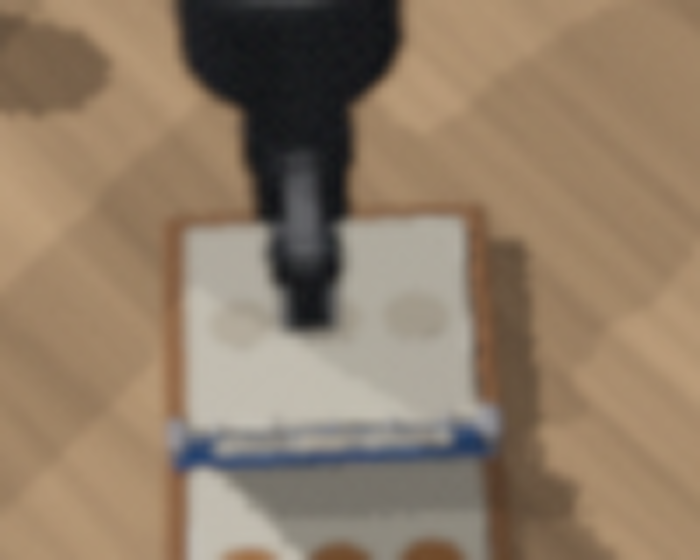

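Request:
move_arm --series '[[[-0.8,-2.1,0,0,0,0,0],[-1.2,-1.8,0,0,0,0,0],[-1.2,-1.8,0,0,0,0,0],[-1.2,-1.8,0,0,0,0,0],[0,0,0,0,0,0,0]]]'

```text
clock: 4.5
eef_pos: [0.4808, 0.0737, 0.0988]
tool_rot: [0.275, 0.962, 0.006, 0.003]
ft_force: [-0.0, -0.2, 0.6]
grip_width: -0.0002
```

```bash
python3 st.py; python3 leaf.py
```

```text
t 4.5 p [0.4808 0.0737 0.0988] x_st -0.0061 s -0.1395 z 0.0988 ft [-0.  -0.2  0.6] f.Y -0.17 g -0.0002
4491
[-0.02945387 -0.07627227  0.09579969] [-0.00524582  0.63645942  0.77129235] ang 0.6899105329664068
[[-0.05647109 -0.09083994  0.07753592]
 [ 0.00370759 -0.0544818   0.10734696]]
((-24.283863067626953, -18.61425018310547), (85.8199234008789, 234.09837341308594), 0.4692103862762451)
finger [[-0.05240216 -0.00706398 -0.07284781]
 [ 0.01129136  0.01315081  0.08129399]]
```

Request:
move_arm --series '[[[0,0,-2,0,0,0,0],[0,0,-2,0,0,0,0],[0,0,-1.3,0,0,0,0],[0.3,0.5,0,0,0,0,0],[0.5,0.8,0,0,0,0,0]]]'

```text
clock: 5.05
eef_pos: [0.4935, 0.0897, 0.0459]
tool_rot: [0.275, 0.961, 0.008, 0.006]
ft_force: [-0.2, -0.3, 0.0]
grip_width: 0.0003
```

```bash
python3 st.py; python3 - <<'E'
from h import *
p,d=bot.camera("side"); cv2.imwrite("pics/s4.png",cv2.resize(p[150:260,230:330,::-1],None,fx=5.4,fy=5.4,interpolation=cv2.INTER_CUBIC))
w=world("side",d)
C=np.array([.561,.188]); Y=np.array([.538,.843]); X=np.array([.843,-.538])
for v in range(200,250,3): print(v,[tuple(float(x) for x in np.round([(w[v,u][:2]-C)@X,(w[v,u][:2]-C)@Y,w[v,u,2]],3)) for u in(272,276,280)])
E
```

```text
t 5.05 p [0.4935 0.0897 0.0459] x_st -0.004 s -0.1192 z 0.0459 ft [-0.2 -0.3  0. ] f.Y -0.32 g 0.0003
200 [(-0.012, -0.163, 0.23), (-0.003, -0.163, 0.23), (0.006, -0.158, 0.224)]
203 [(-0.012, -0.158, 0.215), (-0.003, -0.158, 0.215), (0.005, -0.156, 0.213)]
206 [(-0.013, -0.161, 0.21), (-0.004, -0.159, 0.206), (0.005, -0.155, 0.202)]
209 [(-0.013, -0.158, 0.197), (-0.004, -0.155, 0.193), (0.005, -0.157, 0.195)]
212 [(-0.014, -0.163, 0.192), (-0.005, -0.159, 0.187), (0.004, -0.16, 0.188)]
215 [(-0.014, -0.161, 0.181), (-0.005, -0.16, 0.179), (0.004, -0.15, 0.168)]
218 [(-0.015, -0.139, 0.148), (-0.005, -0.166, 0.175), (0.004, -0.137, 0.143)]
221 [(-0.015, -0.166, 0.166), (-0.006, -0.171, 0.171), (0.003, -0.166, 0.164)]
224 [(-0.015, -0.179, 0.169), (-0.006, -0.181, 0.171), (0.003, -0.18, 0.169)]
227 [(-0.015, -0.186, 0.166), (-0.006, -0.182, 0.162), (0.003, -0.18, 0.159)]
230 [(-0.019, -0.065, 0.024), (-0.007, -0.136, 0.101), (0.002, -0.126, 0.09)]
233 [(-0.019, -0.075, 0.024), (-0.008, -0.137, 0.092), (0.002, -0.128, 0.081)]
236 [(-0.019, -0.08, 0.019), (-0.009, -0.086, 0.024), (0.001, -0.082, 0.019)]
239 [(-0.019, -0.094, 0.023), (-0.009, -0.102, 0.03), (0.001, -0.093, 0.02)]
242 [(-0.02, -0.105, 0.023), (-0.01, -0.102, 0.02), (0.001, -0.105, 0.022)]
245 [(-0.02, -0.115, 0.024), (-0.01, -0.117, 0.025), (0.0, -0.117, 0.024)]
248 [(-0.02, -0.121, 0.019), (-0.01, -0.123, 0.02), (-0.0, -0.118, 0.014)]
```

View pics/s4.png

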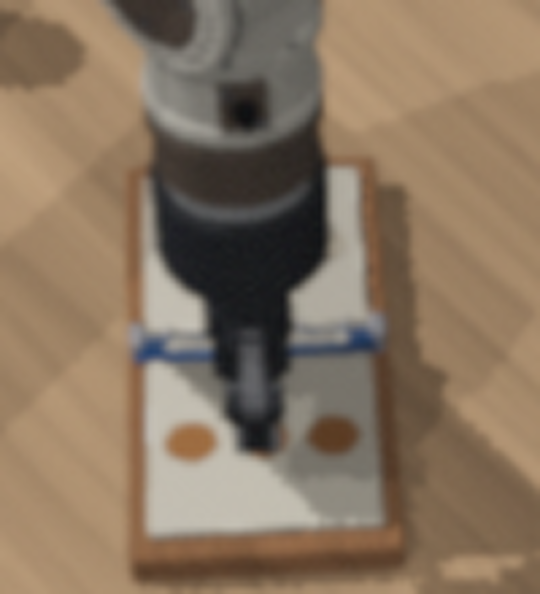

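Request:
move_arm --series '[[[0.5,0.8,0,0,0,0,0],[0.4,0.6,0,0,0,0,0],[0.4,0.6,0.2,0,0,0,0],[0.4,0.6,0.3,0,0,0,0],[0.4,0.6,0.3,0,0,0,0]]]'

```text
clock: 5.6
eef_pos: [0.5091, 0.1122, 0.0587]
tool_rot: [0.277, 0.961, -0.007, 0.004]
ft_force: [-3.7, -4.5, 6.0]
grip_width: 0.0006
```

```bash
python3 st.py; python3 - <<'E'
from h import *
p,d=bot.camera("side"); cv2.imwrite("pics/s5.png",cv2.resize(p[150:260,230:330,::-1],None,fx=5.4,fy=5.4,interpolation=cv2.INTER_CUBIC))
E
```

```text
t 5.6 p [0.5091 0.1122 0.0587] x_st -0.003 s -0.0919 z 0.0587 ft [-3.7 -4.5  6. ] f.Y -5.79 g 0.0006
```

View pics/s5.png

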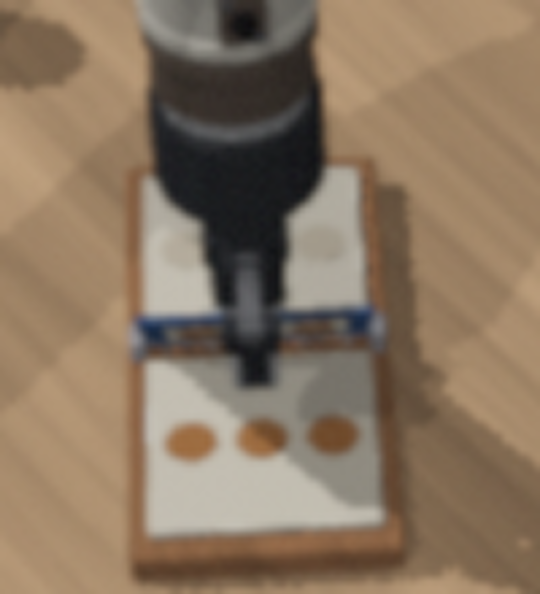

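Request:
move_arm --series '[[[0.3,0.5,0.5,0,0,0,0],[0.4,0.6,0.5,0,0,0,0],[0.4,0.6,0.4,0,0,0,0],[0.4,0.6,0.3,0,0,0,0],[0.4,0.6,0.3,0,0,0,0]]]'

```text
clock: 6.15
eef_pos: [0.531, 0.1457, 0.0821]
tool_rot: [0.276, 0.961, -0.006, 0.005]
ft_force: [-0.6, -1.1, -1.2]
grip_width: -0.0003
```

```bash
python3 st.py; python3 - <<'E'
from h import *
p,d=bot.camera("side"); cv2.imwrite("pics/s6.png",cv2.resize(p[150:260,230:330,::-1],None,fx=5.4,fy=5.4,interpolation=cv2.INTER_CUBIC))
w=world("side",d)
C=np.array([.561,.188]); Y=np.array([.538,.843]); X=np.array([.843,-.538])
for v in range(190,218,2): print(v,[tuple(float(x) for x in np.round([(w[v,u][:2]-C)@X,(w[v,u][:2]-C)@Y,w[v,u,2]],3)) for u in(262,276,292)])
E
```

```text
t 6.15 p [0.531  0.1457 0.0821] x_st -0.0025 s -0.0518 z 0.0821 ft [-0.6 -1.1 -1.2] f.Y -1.26 g -0.0003
190 [(-0.037, -0.034, 0.139), (-0.002, -0.108, 0.208), (0.037, -0.039, 0.139)]
192 [(-0.037, -0.038, 0.136), (-0.002, -0.11, 0.204), (0.037, -0.039, 0.132)]
194 [(-0.038, -0.031, 0.122), (-0.003, -0.111, 0.198), (0.037, -0.029, 0.115)]
196 [(-0.038, -0.035, 0.12), (-0.003, -0.081, 0.162), (0.037, -0.03, 0.11)]
198 [(-0.039, -0.031, 0.109), (-0.004, -0.063, 0.138), (0.037, -0.03, 0.103)]
200 [(-0.04, -0.026, 0.096), (-0.004, -0.065, 0.133), (0.037, -0.018, 0.084)]
202 [(-0.04, -0.019, 0.083), (-0.004, -0.062, 0.123), (0.005, -1.131, 1.187)]
204 [(-0.041, -0.018, 0.074), (-0.005, -0.018, 0.072), (0.036, -0.018, 0.069)]
206 [(-0.041, -0.012, 0.062), (-0.005, -0.013, 0.06), (0.036, -0.015, 0.059)]
208 [(-0.042, -0.019, 0.06), (-0.005, -0.009, 0.048), (0.037, -0.004, 0.041)]
210 [(-0.042, -0.007, 0.041), (-0.006, -0.003, 0.034), (0.036, -0.001, 0.03)]
212 [(-0.043, -0.0, 0.027), (-0.006, 0.001, 0.023), (0.036, 0.0, 0.02)]
214 [(-0.043, -0.003, 0.022), (-0.007, 0.002, 0.014), (0.036, -0.002, 0.016)]
216 [(-0.044, -0.007, 0.018), (-0.007, -0.015, 0.024), (0.036, -0.012, 0.019)]
```

View pics/s6.png

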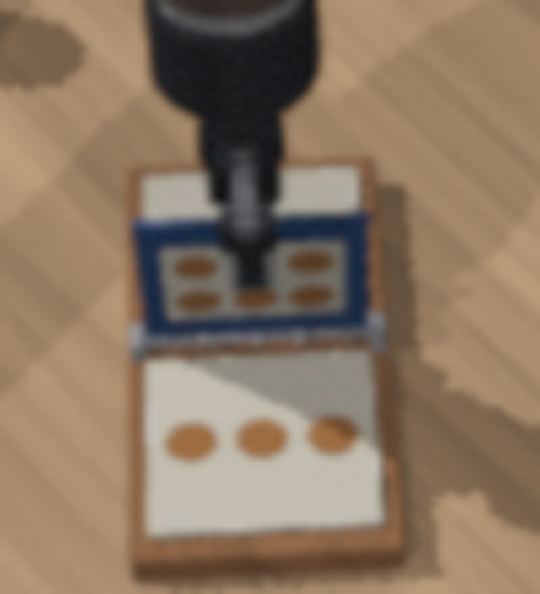

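Request:
move_arm --series '[[[0.4,0.7,0.1,0,0,0,0],[0.4,0.7,0.1,0,0,0,0],[0.4,0.7,0.1,0,0,0,0],[0.5,0.7,0,0,0,0,0],[0.5,0.7,0,0,0,0,0]]]'

```text
clock: 6.7
eef_pos: [0.5564, 0.1846, 0.0861]
tool_rot: [0.276, 0.961, -0.005, 0.006]
ft_force: [-0.1, -1.5, -0.1]
grip_width: -0.0001
```

```bash
python3 st.py
```

```text
t 6.7 p [0.5564 0.1846 0.0861] x_st -0.0021 s -0.0054 z 0.0861 ft [-0.1 -1.5 -0.1] f.Y -1.3 g -0.0001
```

Request:
move_arm --series '[[[0.5,0.8,-0.1,0,0,0,0],[0.5,0.8,-0.3,0,0,0,0],[0.5,0.8,-0.4,0,0,0,0],[0.5,0.7,-0.5,0,0,0,0],[0.4,0.7,-0.6,0,0,0,0]]]'

```text
clock: 7.2
eef_pos: [0.5839, 0.2271, 0.0663]
tool_rot: [0.276, 0.961, -0.004, 0.008]
ft_force: [0.8, -0.8, 0.7]
grip_width: -0.0001
```

```bash
python3 st.py; python3 - <<'E'
from h import *
p,d=bot.camera("side"); cv2.imwrite("pics/s7.png",cv2.resize(p[130:260,220:340,::-1],None,fx=4.6,fy=4.6,interpolation=cv2.INTER_CUBIC))
w=world("side",d)
C=np.array([.561,.188]); Y=np.array([.538,.843]); X=np.array([.843,-.538])
for v in range(170,216,3): print(v,[tuple(float(x) for x in np.round([(w[v,u][:2]-C)@X,(w[v,u][:2]-C)@Y,w[v,u,2]],3)) for u in(262,276,292)])
E
```

```text
t 7.2 p [0.5839 0.2271 0.0663] x_st -0.0017 s 0.0453 z 0.0663 ft [ 0.8 -0.8  0.7] f.Y -0.25 g -0.0001
170 [(-0.037, 0.069, 0.113), (-0.0, -0.016, 0.187), (0.042, 0.068, 0.109)]
173 [(-0.037, 0.058, 0.113), (-0.001, 0.016, 0.148), (0.041, 0.057, 0.108)]
176 [(-0.038, 0.052, 0.107), (-0.001, 0.03, 0.125), (0.041, 0.05, 0.105)]
179 [(-0.038, 0.05, 0.098), (-0.002, 0.034, 0.111), (0.04, 0.054, 0.09)]
182 [(-0.039, 0.047, 0.09), (0.005, -1.131, 1.187), (0.04, 0.039, 0.094)]
185 [(-0.039, 0.041, 0.086), (-0.002, 0.039, 0.085), (0.04, 0.044, 0.078)]
188 [(-0.039, 0.036, 0.08), (-0.003, 0.036, 0.078), (0.039, 0.035, 0.076)]
191 [(-0.04, 0.033, 0.072), (-0.003, 0.031, 0.071), (0.039, 0.031, 0.069)]
194 [(-0.04, 0.023, 0.071), (-0.004, 0.021, 0.07), (0.038, 0.02, 0.068)]
197 [(-0.041, 0.019, 0.063), (-0.004, 0.021, 0.059), (0.038, 0.021, 0.057)]
200 [(-0.041, 0.019, 0.053), (-0.005, 0.019, 0.049), (0.038, 0.019, 0.047)]
203 [(-0.042, 0.016, 0.044), (-0.005, 0.013, 0.045), (0.037, 0.01, 0.045)]
206 [(-0.042, 0.012, 0.037), (-0.005, 0.008, 0.038), (0.037, 0.009, 0.035)]
209 [(-0.043, 0.007, 0.031), (-0.006, 0.003, 0.032), (0.037, 0.011, 0.021)]
212 [(-0.043, -0.001, 0.028), (-0.006, -0.001, 0.025), (0.036, -0.004, 0.025)]
215 [(-0.044, -0.003, 0.018), (-0.007, -0.008, 0.021), (0.036, -0.013, 0.023)]
```

View pics/s7.png

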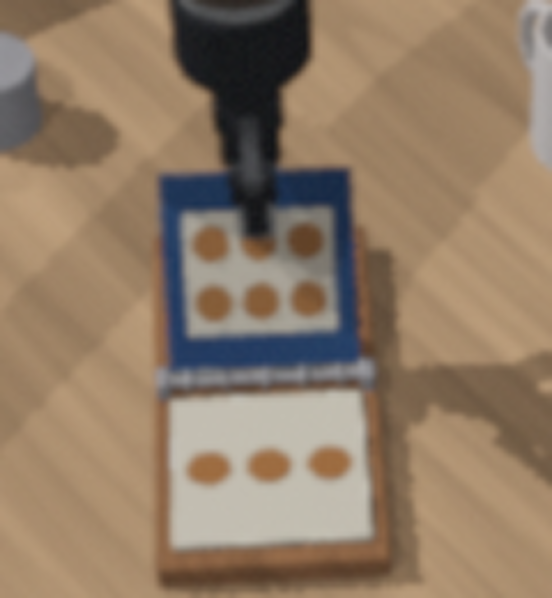

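Request:
move_arm --series '[[[0.4,0.7,-0.7,0,0,0,0],[0.4,0.6,-0.8,0,0,0,0],[0.3,0.5,-0.8,0,0,0,0],[0.2,0.4,-0.9,0,0,0,0],[0.1,0.2,-0.8,0,0,0,0]]]'

```text
clock: 7.75
eef_pos: [0.6, 0.2544, 0.0219]
tool_rot: [0.276, 0.961, -0.004, 0.008]
ft_force: [1.1, -0.3, 2.2]
grip_width: -0.0001
```

```bash
python3 st.py
```

```text
t 7.75 p [0.6    0.2544 0.0219] x_st -0.0029 s 0.0769 z 0.0219 ft [ 1.1 -0.3  2.2] f.Y 0.38 g -0.0001
```

Request:
move_arm --series '[[[0.1,0.2,-0.5,0,0,0,0],[0.1,0.1,-0.4,0,0,0,0],[0,0,-0.4,0,0,0,0],[0,0,-0.4,0,0,0,0],[0,0,-0.3,0,0,0,0]]]'

```text
clock: 8.25
eef_pos: [0.6015, 0.258, -0.001]
tool_rot: [0.276, 0.961, -0.003, 0.007]
ft_force: [-0.1, 0.6, 1.1]
grip_width: -0.0002
```

```bash
python3 st.py; python3 - <<'E'
from h import *
p,d=bot.camera("side"); cv2.imwrite("pics/s8.png",cv2.resize(p[130:260,220:340,::-1],None,fx=4.6,fy=4.6,interpolation=cv2.INTER_CUBIC))
w=world("side",d)
C=np.array([.561,.188]); Y=np.array([.538,.843]); X=np.array([.843,-.538])
for v in range(170,216,3): print(v,[tuple(float(x) for x in np.round([(w[v,u][:2]-C)@X,(w[v,u][:2]-C)@Y,w[v,u,2]],3)) for u in(262,276,292)])
E
```

```text
t 8.25 p [ 0.6015  0.258  -0.001 ] x_st -0.0035 s 0.0808 z -0.001 ft [-0.1  0.6  1.1] f.Y 0.51 g -0.0002
170 [(-0.041, 0.192, 0.002), (-0.0, 0.039, 0.137), (0.045, 0.195, -0.005)]
173 [(-0.042, 0.182, -0.0), (-0.001, 0.053, 0.114), (0.045, 0.175, 0.002)]
176 [(-0.042, 0.172, -0.002), (-0.001, 0.039, 0.117), (0.044, 0.163, 0.001)]
179 [(-0.042, 0.156, 0.001), (-0.001, 0.017, 0.127), (0.042, 0.118, 0.031)]
182 [(-0.041, 0.11, 0.033), (-0.002, 0.033, 0.102), (0.042, 0.107, 0.03)]
185 [(-0.041, 0.098, 0.032), (-0.003, 0.068, 0.058), (0.041, 0.096, 0.029)]
188 [(-0.041, 0.083, 0.035), (-0.003, 0.075, 0.041), (0.041, 0.088, 0.025)]
191 [(-0.042, 0.074, 0.032), (-0.004, 0.075, 0.029), (0.04, 0.071, 0.03)]
194 [(-0.042, 0.066, 0.029), (-0.004, 0.066, 0.027), (0.039, 0.059, 0.03)]
197 [(-0.042, 0.055, 0.028), (-0.004, 0.053, 0.028), (0.039, 0.048, 0.03)]
200 [(-0.042, 0.044, 0.028), (-0.005, 0.038, 0.031), (0.038, 0.038, 0.028)]
203 [(-0.043, 0.033, 0.028), (-0.005, 0.029, 0.029), (0.038, 0.023, 0.032)]
206 [(-0.043, 0.026, 0.023), (-0.005, 0.019, 0.027), (0.037, 0.012, 0.031)]
209 [(-0.043, 0.006, 0.032), (-0.006, 0.009, 0.026), (0.037, 0.003, 0.029)]
212 [(-0.043, -0.002, 0.028), (-0.006, -0.003, 0.027), (0.036, -0.004, 0.025)]
215 [(-0.044, -0.001, 0.016), (-0.007, -0.01, 0.023), (0.036, -0.009, 0.019)]
```

View pics/s8.png

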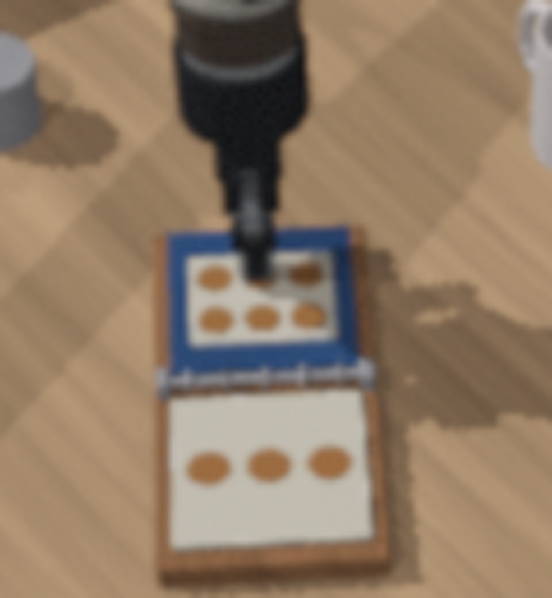

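Almost flat. Now I'll press gently in small steps.

Request:
move_arm --series '[[[0,0,-0.2,0,0,0,0],[0,0,-0.2,0,0,0,0],[0,0,-0.2,0,0,0,0],[0,0,-0.1,0,0,0,0],[0,0,-0.1,0,0,0,0]]]'

```text
clock: 8.8
eef_pos: [0.6014, 0.2579, -0.0047]
tool_rot: [0.276, 0.961, -0.003, 0.008]
ft_force: [-1.2, -0.6, 5.1]
grip_width: 0.0003
```

```bash
python3 st.py
```

```text
t 8.8 p [ 0.6014  0.2579 -0.0047] x_st -0.0035 s 0.0807 z -0.0047 ft [-1.2 -0.6  5.1] f.Y -1.17 g 0.0003
```

Request:
move_arm --series '[[[0,0,-0.1,0,0,0,0],[0,0,-0.1,0,0,0,0],[0,0,-0.1,0,0,0,0],[0,0,-0.1,0,0,0,0],[0,0,-0.1,0,0,0,0]]]'

```text
clock: 9.3
eef_pos: [0.6015, 0.258, -0.0047]
tool_rot: [0.276, 0.961, -0.002, 0.009]
ft_force: [-2.7, -0.3, 7.3]
grip_width: -0.0001
```

```bash
python3 st.py
```

```text
t 9.3 p [ 0.6015  0.258  -0.0047] x_st -0.0035 s 0.0808 z -0.0047 ft [-2.7 -0.3  7.3] f.Y -1.71 g -0.0001
```

Request:
move_arm --series '[[[0,0,-0.2,0,0,0,0],[0,0,-0.2,0,0,0,0],[0,0,-0.2,0,0,0,0],[0,0,-0.2,0,0,0,0],[0,0,-0.2,0,0,0,0]]]'

```text
clock: 9.8
eef_pos: [0.6017, 0.2581, -0.0048]
tool_rot: [0.276, 0.961, -0.0, 0.01]
ft_force: [-4.6, -1.9, 11.6]
grip_width: -0.0001
```

```bash
python3 st.py
```

```text
t 9.8 p [ 0.6017  0.2581 -0.0048] x_st -0.0034 s 0.0809 z -0.0048 ft [-4.6 -1.9 11.6] f.Y -4.03 g -0.0001
```

Firmly on the stop at about 12 N. Next I lift straight off.

Request:
move_arm --series '[[[0,0,0.5,0,0,0,0],[0,0,1,0,0,0,0],[0,0,3,0,0,0,0],[0,0,4,0,0,0,0],[0,0,4,0,0,0,0]]]'

```text
clock: 10.3
eef_pos: [0.5954, 0.2547, 0.1156]
tool_rot: [0.276, 0.961, -0.006, 0.004]
ft_force: [1.4, -0.4, 0.0]
grip_width: -0.0001
```

Request:
move_arm --series '[[[-3,0,3,0,0,0,0],[-3,0,2,0,0,0,0],[-3,0,0,0,0,0,0],[-3,0,0,0,0,0,0],[0,0,0,0,0,0,0]]]'

```text
clock: 10.8
eef_pos: [0.477, 0.2557, 0.1761]
tool_rot: [0.277, 0.961, -0.001, 0.01]
ft_force: [0.7, 0.2, -0.3]
grip_width: 0.0001
```

```bash
python3 st.py; python3 - <<'E'
from h import *
C=np.array([.561,.188]); Y=np.array([.538,.843]); X=np.array([.843,-.538])
for n in("side","top"):
    p,d=bot.camera(n); cv2.imwrite(f"pics/{n}9.png",p[:,:,::-1])
    w=world(n,d); hsv=cv2.cvtColor(p,cv2.COLOR_RGB2HSV)
    A=np.dstack([(w[...,:2]-C)@X,(w[...,:2]-C)@Y,w[...,2]])
    m=(abs(A[...,0])<.05)&(A[...,1]>.015)&(A[...,1]<.115)&(A[...,2]>0.01)&(A[...,2]<.08)
    Q=A[m]; k=np.polyfit(Q[:,1],Q[:,2],1); print(n,len(Q),"slope",k, "z mean",Q[:,2].mean())
    for t in ["blue_leaf_edge","orange_leaf","spice_jar","timer","ramekin","spatula","cutter"]:
        print(n,t,[(np.round(x["at"],3),round(x["confidence"],2)) for x in bot.find_in(n,t)[:1]])
E
```

```text
t 10.8 p [0.477  0.2557 0.1761] x_st -0.1072 s 0.0119 z 0.1761 ft [ 0.7  0.2 -0.3] f.Y 0.51 g 0.0001
side 943 slope [-0.00290144  0.02774771] z mean 0.027563997593466855
side blue_leaf_edge [(array([0.589, 0.235, 0.031]), 0.77)]
side orange_leaf [(array([ 0.545, -0.242,  0.088]), 0.59)]
side spice_jar [(array([0.764, 0.002, 0.063]), 0.72)]
side timer [(array([ 0.395, -0.006,  0.027]), 0.91)]
side ramekin [(array([0.38 , 0.546, 0.03 ]), 0.58)]
side spatula [(array([ 0.614, -0.492,  0.001]), 0.87)]
side cutter [(array([0.551, 0.488, 0.04 ]), 0.72)]
top 944 slope [-0.01072837  0.0282785 ] z mean 0.027584259037337886
top blue_leaf_edge [(array([0.593, 0.244, 0.026]), 0.91)]
top orange_leaf [(array([ 0.546, -0.236,  0.08 ]), 0.81)]
top spice_jar [(array([0.594, 0.242, 0.025]), 0.49)]
top timer [(array([0.405, 0.007, 0.031]), 0.5)]
top ramekin [(array([0.377, 0.546, 0.014]), 0.78)]
top spatula [(array([ 0.621, -0.481,  0.006]), 0.63)]
top cutter [(array([0.562, 0.498, 0.048]), 0.78)]
```

View pics/side9.png

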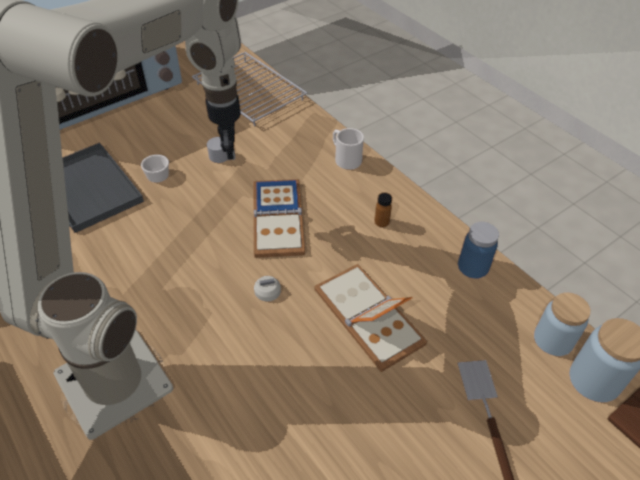

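View pics/top9.png

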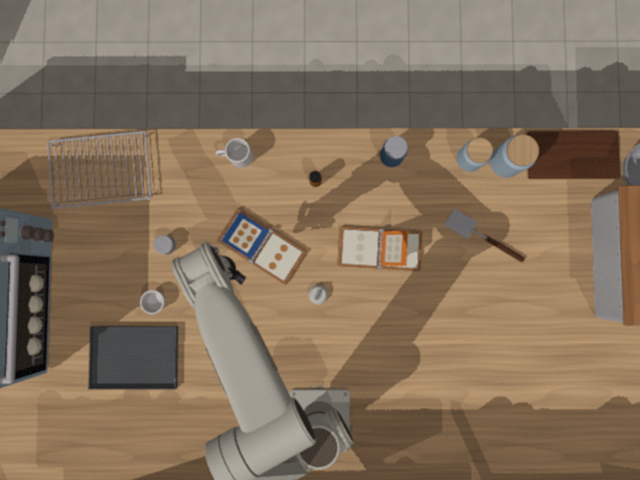

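The side view shows the blue leaf flat on the far page (about pixel 277,196), and the top view agrees (about 245,235). The orange leaf and the loose things are where they started, and the gripper is clear.

```bash
python3 -c "
from workcell import bot; print(bot.job_done())"
```

```text
the job is handed in; nothing more can be done
None
```

The blue leaf is turned over its spine and lies flat on the other page. I pushed it over with the outside of the shut fingers, pressed it down in small steps to about 12 N, and lifted clear. The job was handed in at about 11 s.

- **Last checks:** Both cameras show the leaf at an even height of about 27.6 mm with almost no slope (-0.003 from the side view, -0.011 from the top). The orange leaf, timer, ramekin, spatula and cutter were found within about 8 mm of where they started. The jar looks unmoved in the pictures. In the side view it was not found at the start, so I have no before-and-after for it there, and the final top-view report for it was a false hit on the blue leaf.
- **Missed first push:** My first pass went over the leaf without touching it. The real fingertips sit about 33 mm behind the reported TCP, as both the wrist and side cameras showed. I backed off and repeated the push lower. The highest force I read was about 13 N, while pressing the leaf down.

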